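# Latch the sliding lid of the bakery's ingredient bin

## Robot

A 7-joint arm with a two-finger parallel gripper is mounted at the origin on the work surface. World frame = base frame: x ahead of the robot, y to its left, z up, the work surface at z = 0. Lengths are in mm, angles in degrees, forces in N, time in s.
With the tool pointing down it reaches from about 400 to 925 mm from the base axis. Payload 5.6 kg.
Tool frame: the origin (TCP) lies midway between the tips of the shut fingers; the grasp point (between the pads) lies 19 mm behind it; z points along the fingers, y is the direction in which the jaws open and shut (so a half turn about z gives the same grasp; the last joint's range is limited). The gripper opens to 85 mm and grips with 20 to 120 N. Pads are 22 mm wide; open, the fingers measure 114 mm over their backs; the gripper's body (76 mm by 85 mm) begins 54 mm behind the grasp point. The pads swing forward as they close: fully open they stand 13 mm farther back than shut.
Start: joints at [-66.635, 26.786, -0.665, 91.828, 0.344, 61.387, -3.226], TCP at [283.235, 585.052, 231.29] pointing down, gripper open.
Joint ranges: [-144.91, 144.91], [-17.63, 115.5], [-89.93, 88.59], [15.96, 139.68], [-74.01, 254.01], [8.47, 105.57], [-167.45, 167.45]. Speed limits (degrees/s): [147.25, 147.25, 180, 180, 180, 180, 180].

## Interface

Orientations are given as [roll, pitch, yaw] about the fixed x, y, z axes, in that order (R = Rz(yaw) Ry(pitch) Rx(roll)).
In Python, from plant import state, capture, camera_params, close_job gives the robot as it stands. The module is installed in compiled form; this text tells all that it offers.
- The arm moves only by the shell command python3 -m handwheel 'ROWS' [FORCE]. ROWS is JSON, a list of rows, each a list of 7 numbers: the shift along the tool's x, y, z in cm, then the turn, a rotation vector about the tool's x, y, z in degrees, then the gripper command: -1 is fully open, 1 is shut, values between are in proportion. A call has 1 to 20 rows; each row is the pose to reach, as a shift and turn from the pose commanded when the call began, along the tool's axes at that moment; what a row does not reach only later rows make up. A row lasts 1/8 s, in which the tool goes at most 62.5 mm and 10.7 degrees, less where a joint would pass 70% of its speed; a pose out of reach is approached as far as the arm can. A call with a gripper value outside its range is refused whole. The fingers move at their own pace and stop on an object; FORCE is the grip in N (left out, the last holds). Time passes only in rows, so rows that repeat a pose let the fingers close. It gives the time, the measured TCP pose, the force and the opening at its end, in the units of the state.
- state(): the state, without advancing time (a new reading comes with each control period).
- capture(name): name is "scene" or "top" or "wrist"; returns (picture, depth): 420x560x3 uint8, blue, green, red; 420x560 float32, mm along the optical axis (not along the pixel's ray), 0 where there is no reading.
- camera_params(name): a dict with "intrinsics" (3x3 intrinsics, pixels), "extrinsics" (4x4, takes a point from camera to world coordinates). Camera axes: x right, y down, z forward; pixel columns grow to the right and rows downward; lengths in mm; the calibration is good to about 2 mm. A picture is of the moment at which its call begins: read the wrist's pose just before it. camera_params takes no time and is no camera call; for the wrist camera it gives the pose at the moment of the call.
- close_job(): hands the job in, once; it reports no verdict.
The state is a dict: "time_s": time; "q": joint angles; "joint_velocities": joint speeds; "effort": joint torques, N m; "ee_pos": TCP position; "tcp_rot": TCP orientation; "contact_force": force on the tool from outside, world axes, zero at the start; "wrist_torque": the same for the moment, N m; "grip_width": finger opening in mm.
Only numpy, scipy, OpenCV 4.12 (cv2) and the standard library are available. Lean on these libraries where they do the work, as an engineer would, in place of code of your own. Each camera call takes 0.05 s, during which the arm holds its last target. There are 200 camera calls.

## Task

The lid of the steel ingredient bin stands ajar: slide it up to its rubber seal, bring the wire loop of the draw latch over the lid's keeper and down behind it so that it catches under the keeper's lip, then swing the latch lever over and press it past centre, home onto its stop with a brief push of about 10 N, so that it lies flat and holds the lid tight against the seal by itself. Work lightly and by feel, without forcing the lid, the loop or the lever, leave the things standing on the bin where they are, and let go at the end.

Things in the scene. Friction and masses are not known exactly. Their poses are not given: they have to be found in the camera images.
- bin: Fixed bin of plain sheet steel, 380 mm long (own x -160 to +220), 240 mm wide (own y), own z up; origin under the lid's front edge, 4 to 16 mm above the table on levelling feet. Its top, 100 mm above the origin, is a fixed deck (own x -160 to -10) with the latch; beyond it a lid slides along own x, level with the deck. The latch lies along own y = 0. Own x points roughly along world +y.
- lid (a joint): The lid's slide, m: 0 = drawn tight by the closed latch, 0.005 = just touching the rubber seal, growing as it opens along the bin's +x (to 0.075). It drags with about 2 N and stays where left; the seal pushes back 5 N per mm below 0.005. A flat steel plate, 236 mm wide, 8 mm thick.
- lid_pull (a point): Middle of the top edge of the lid's pull, an upright bar on the lid, 100 mm wide (own y of the bin), 8 mm thick and 30 mm high above the lid, made to be pushed or pulled along the bin's x. It moves with the lid; 85 mm to the +x side of the keeper point. Axes as the bin's.
- keeper (a point): Seat in the keeper: where the axis of the loop's end bar lies once caught, 12.5 mm above the lid. The keeper is a dark steel hook on the lid, 24 mm wide, 24 mm high, open to +x: its post's face is 3 mm to the -x side of this point, and a ledge 7 mm high at its foot reaches 9 mm to +x. Moves with the lid; axes as the bin's.
- keeper_lip (a point): Middle of the outer edge of the keeper's lip, at half its height. The lip is 6 mm high (18 to 24 mm above the lid), 24 mm wide, and overhangs the post by 6 mm: this edge is 3 mm to the +x side of the keeper point. The loop's end bar must come down on the +x side of this edge to below the lip, then back to -x under it. Axes as the bin's.
- lever_pivot (a point): Axis of the lever's hinge, fixed on the deck 18 mm above it, parallel to the bin's y. With the latch closed the keeper point lies 60 mm to its +x side. Axes as the bin's.
- lever (a joint): Lever angle, rad: 0 = level with the deck, pointing to the bin's -x (shut); 1.57 = upright; up to 1.9 = leaning over towards the keeper. The loop pulls past dead centre below 0.14. It then lands on a set-screw stop, adjusted to anywhere from -0.06 to 0.06: feel for it. Dry friction (0.06 N m) holds it where left; with the loop hooked, it takes a few newtons near its end, most at 0.7 to 0.3.
- lever_tip (a point): Middle of the lever's free end, 88 mm from the pivot, on the face that is uppermost when shut (the face towards +x when upright); that face lies 4 mm off the hinge axis. The lever is a flat steel plate 26 mm wide, 4 mm thick, with a rounded end 7 mm thick. Own x points from the tip to the pivot, own y is the bin's y.
- loop (a joint): Angle of the loop against the lever, rad. The loop's rise above level, going from its hinge to its end bar (towards the bin's +x), is this value minus the lever angle. It starts raised above the keeper, held there by light friction (0.03 N m).
- loop_bar (a point): Middle of the axis of the loop's free end bar. The loop is a U of 6 mm round steel bar, 80 mm from hinge to end bar, 48 mm wide over its two side bars (36 mm inside). Own x points along the side bars away from the hinge, own y is the bin's y.
- loop_hinge (a point): Axis on which the loop hinges to the lever, 20 mm from the lever's pivot (with the lever shut, 19.8 mm to -x of the pivot and 2.8 mm below it) and turning with the lever. Moving the loop's end bar to +x therefore also swings the lever up and over. Axes as the lever's.
- spice_tin: Bystander: aluminium spice tin, 38 mm across, 55 mm high, standing on the bin's deck; origin under it.
- scraper: Bystander: dough scraper, steel blade with a wooden grip, about 90 by 57 mm, 15 mm high, lying on the bin's deck; origin under it.
- cutter: Bystander: plain ring cutter of thin aluminium, 42 mm across, 28 mm high, standing on the bin's deck; origin under it.

How it is judged:
By the outcome, as a careful person would: the job done as asked, in the order asked, and still so for the second after the job is handed in, with the robot touching nothing.
It also fails if it takes over 72 s, if anything falls off the work surface, if the arm or the gripper's body presses on something with over 40 N, if the wrist force passes 120 N, or if a joint passes its speed limit or range.

## Working session

There is one attempt and no reset: what is moved stays moved. The work goes in short steps, Python scripts to look and compute and a shell command to move; the robot and the scene stay as the last step left them, time stands still between calls to the robot, and variables do not carry over. Pictures are saved under pics/ and viewed, about 8 in all and at most 12, crops included, and the job is handed in when it is done.

```bash
mkdir -p pics; ls; cat > h.py <<'E'
import numpy as np, cv2
from plant import state, capture, camera_params
from scipy.spatial.transform import Rotation as R
def grab(n,tag):
    p=camera_params(n); im,d=capture(n)
    cv2.imwrite(f'pics/{tag}.png',im); np.savez(f'pics/{tag}.npz',im=im,d=d,K=p['intrinsics'],T=p['extrinsics']); return im,d,p
def load(tag):
    z=np.load(f'pics/{tag}.npz'); d=z['d'];K=z['K'];T=z['T']
    v,u=np.mgrid[:d.shape[0],:d.shape[1]]
    P=np.stack([(u-K[0,2])/K[0,0]*d,(v-K[1,2])/K[1,1]*d,d],-1)@T[:3,:3].T+T[:3,3]
    P[d<=0]=np.nan
    return z['im'],P,K,T
def proj(p,K,T):
    c=(np.asarray(p)-T[:3,3])@T[:3,:3]; return (K@c.T/c.T[2])[:2].T
E
python3 - <<'E'
from h import *
s=state(); print({k:np.round(v,2).tolist() for k,v in s.items()})
for n in ['scene','top','wrist']:
    grab(n,n+'0')
a=[cv2.imread(f'pics/{n}0.png') for n in ['top','wrist']]
cv2.imwrite('pics/a.png',cv2.resize(np.hstack(a),(1120,420))[:, :] if 0 else a[0])
E
```

```text
pics
{'time_s': 0.0, 'q': [-66.64, 26.84, -0.66, 91.88, 0.34, 61.39, -3.22], 'joint_velocities': [-0.08, 0.02, 0.11, 0.03, 0.05, -0.0, -0.04], 'effort': [0.0, -53.24, 0.02, -25.13, 0.01, 0.01, 0.0], 'ee_pos': [283.01, 584.51, 230.29], 'tcp_rot': [-179.9, 0.01, 154.17], 'contact_force': [-0.49, 0.57, -0.22], 'wrist_torque': [-0.02, 0.03, -0.0], 'grip_width': 85.51}
```

View pics/top0.png

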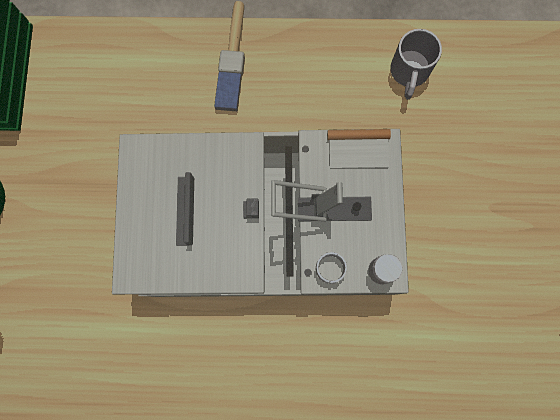

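View pics/scene0.png

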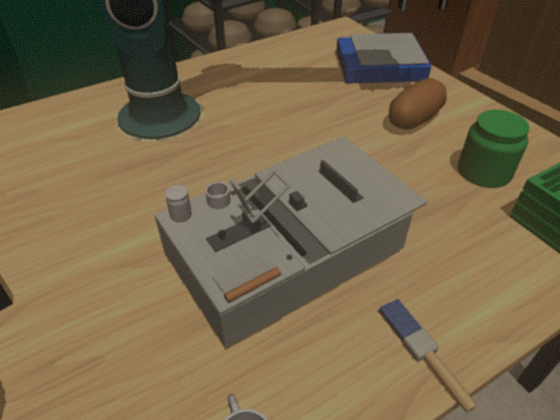

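The top view shows the bin with +x pointing left. The pull is at (185,210), the keeper at (251,208), the loop's end bar at (275,198), the lever at (330,198), the cutter at (330,268), the tin at (388,269) and the scraper at (360,148). Next I'll measure these.

```bash
python3 - <<'E'
from h import *
im,P,K,T=load('top0')
print(T.round(2).tolist(),K.round(1).tolist())
def m(u0,u1,v0,v1): 
    q=P[v0:v1,u0:u1].reshape(-1,3); return np.nanmedian(q,0).round(1)
print('lid',m(130,160,150,280),'deck',m(375,395,170,250),m(305,320,160,180), 'table',m(40,90,150,280))
# deck-lid top points: z mask
z=P[...,2]; print('nan',np.isnan(z).mean())
zl=m(130,160,150,280)[2]
M=(abs(z-zl)<5).astype(np.uint8); M[:,:100]=0
Q=P[M>0][:, :2].astype(np.float32); r=cv2.minAreaRect(Q); print('rect',r, cv2.boxPoints(r).round(1).tolist())
H=(z>zl+8)&(z<zl+130); n,l,st,c=cv2.connectedComponentsWithStats(H.astype(np.uint8))
for i in range(1,n):
    if st[i,4]>15: q=P[l==i]; print(st[i].tolist(),q.mean(0).round(1),'min',q.min(0).round(1),'max',q.max(0).round(1))
big=cv2.resize(im[120:300,160:420],None,fx=3,fy=3,interpolation=cv2.INTER_CUBIC)
cv2.imwrite('pics/topcrop.png',big)
E
python3 - <<'E'
import cv2
im=cv2.imread('pics/scene0.png')
cv2.imwrite('pics/scrop.png',cv2.resize(im[140:300,150:370],None,fx=3.6,fy=3.6,interpolation=cv2.INTER_CUBIC))
E
```

```text
[[0.02, -0.98, 0.17, 440.46], [-1.0, -0.02, 0.02, -6.61], [-0.02, -0.17, -0.98, 821.16], [0.0, 0.0, 0.0, 1.0]] [[500.8, 0.0, 281.5], [0.0, 500.8, 218.6], [0.0, 0.0, 1.0]]
lid [565.2 207.3 115.2] deck [ 579.9 -137.2  115.5] [636.6 -32.9 115.6] table [5.830e+02 3.771e+02 5.000e-01]
nan 0.004000850340136054
rect ((576.0387573242188, 42.85258483886719), (240.09933471679688, 416.91412353515625), 1.807162880897522) [[449.5, 247.39999389648438], [462.6000061035156, -169.3000030517578], [702.5999755859375, -161.6999969482422], [689.5, 255.0]]
[328, 129, 63, 18, 730] [ 685.8 -101.   128. ] min [ 670.6 -144.2  123.2] max [696.3 -54.6 133.3]
[183, 172, 11, 73, 605] [571.3 139.2 141. ] min [522.7 135.3 123.2] max [622.7 145.6 149. ]
[271, 180, 72, 41, 1289] [577.5 -28.7 180.1] min [552.7 -66.6 123.7] max [602.2  22.5 224.7]
[243, 198, 16, 20, 248] [574.4  51.1 137.1] min [563.2  42.6 123.4] max [587.9  64.4 142. ]
[353, 202, 9, 9, 61] [580.  -95.  134.1] min [ 574.1 -101.1  129.4] max [585.7 -90.  136.7]
[316, 252, 31, 32, 280] [494.2 -60.3 140.3] min [472.8 -79.6 123.6] max [514.1 -38.9 146.6]
[368, 254, 34, 30, 790] [ 491.1 -127.5  165.4] min [ 473.4 -147.7  123.3] max [ 510.  -111.7  173.8]
```

View pics/wrist0.png

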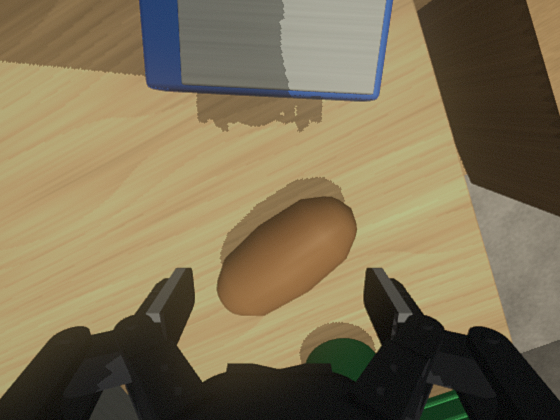

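The wrist view shows nothing useful: only a loaf on the table and the open fingers. Next I'll express the latch points in the bin frame.

```bash
python3 - <<'E'
from h import *
for tag in ['top0','scene0']:
    im,P,K,T=load(tag); z=P[...,2]
    # yaw from pull top & deck
    F=P.reshape(-1,3)
    box=(F[:,0]>430)&(F[:,0]<720)&(F[:,1]>-190)&(F[:,1]<280)
    F=F[box&(F[:,2]>100)]
    pt=F[(F[:,2]>141)&(F[:,1]>125)&(F[:,1]<160)]
    r=cv2.minAreaRect(pt[:,:2].astype(np.float32)); print(tag,'pull',r, np.median(pt[:,2]))
    zl=np.median(F[(abs(F[:,2]-115)<6)&(F[:,1]>150)][:,2]);zd=np.median(F[(abs(F[:,2]-115)<6)&(F[:,1]<-90)][:,2]);print('lid,deck z',zl,zd)
    top=F[abs(F[:,2]-115)<4]; r=cv2.minAreaRect(top[:,:2].astype(np.float32)); print(r)
    yaw=np.deg2rad(91.8); ex=np.array([np.cos(yaw),np.sin(yaw)]); ey=np.array([-ex[1],ex[0]])
    c=np.array([576.,-5.5])
    B=np.c_[(F[:,:2]-c)@ex,(F[:,:2]-c)@ey,F[:,2]-115.3]
    for nm,k in [('latch',(B[:,2]>8)&(abs(B[:,1])<40)&(B[:,0]>-75)&(B[:,0]<80))]:
        q=B[k]
        for lo in np.arange(-75,80,5):
            w=q[(q[:,0]>=lo)&(q[:,0]<lo+5)]
            if len(w)>2:
                print(lo,len(w),'y',w[:,1].min().round(1),w[:,1].max().round(1),'z',np.percentile(w[:,2],[0,25,50,75,100]).round(1))
E
```

```text
top0 pull ((572.951171875, 140.79481506347656), (99.61048126220703, 8.57000732421875), 1.641357183456421) 144.77121519571097
lid,deck z 115.25083685693062 115.71743141916471
((576.1347045898438, 42.85807800292969), (240.0835723876953, 416.85174560546875), 1.7661182880401611)
-65 12 y -2.0 11.0 z [100.  103.9 104.4 104.8 106.2]
-60 92 y -14.5 11.5 z [ 90.3 105.6 106.5 107.1 109.4]
-55 128 y -14.0 11.7 z [ 77.4  86.1  91.1  95.7 106.9]
-50 108 y -14.2 21.7 z [34.7 67.6 72.2 76.5 83.2]
-45 140 y -24.3 22.0 z [24.5 40.9 52.8 59.7 67. ]
-40 136 y -24.6 22.1 z [19.3 35.7 41.1 43.9 49.5]
-35 122 y -24.1 22.4 z [ 9.  16.9 23.3 33.2 48.9]
-30 47 y -25.4 22.8 z [ 8.4 45.3 48.1 49.6 52.4]
-25 28 y -24.1 22.4 z [49.5 51.1 51.8 53.1 54.7]
-20 37 y -25.4 22.5 z [50.2 53.8 55.1 55.8 57.5]
-15 31 y -24.6 22.0 z [54.2 56.7 57.8 59.1 61.6]
-10 34 y -25.3 22.3 z [58.3 59.9 61.  62.1 63.2]
-5 37 y -23.9 22.5 z [59.7 63.1 64.  64.9 67.6]
0 35 y -24.7 22.4 z [63.8 66.8 68.1 68.8 69.8]
5 37 y -24.3 22.5 z [65.4 69.2 70.5 71.  74.3]
10 38 y -24.8 22.4 z [69.9 72.1 73.3 74.5 76.9]
15 36 y -25.1 22.2 z [72.2 
[... 1096 characters left out ...]
9.9 z [44.5 48.6 50.  50.7 53.3]
-20 28 y -25.9 20.0 z [47.8 51.1 52.7 54.4 56.4]
-15 29 y -26.4 19.8 z [50.9 53.4 55.3 56.8 60.1]
-10 32 y -27.3 18.8 z [54.7 57.6 58.9 60.4 62.4]
-5 27 y -26.6 20.6 z [59.  61.3 62.3 64.1 66.8]
0 28 y -27.0 21.0 z [60.  63.6 65.5 66.3 69.1]
5 27 y -27.1 20.1 z [63.9 67.  68.8 69.7 71.6]
10 30 y -26.4 20.3 z [65.4 70.4 71.6 72.8 75.1]
15 30 y -26.4 19.4 z [69.7 73.2 74.4 76.4 77.2]
20 81 y -27.2 19.9 z [73.5 76.6 77.8 79.  80.7]
25 7 y -23.4 -3.5 z [74.2 77.2 77.6 78.  78.7]
45 71 y -16.2 8.7 z [ 8.  12.7 16.7 20.6 23.5]
50 43 y -15.3 7.7 z [ 9.3 17.6 20.8 21.6 23.4]
55 34 y -14.7 8.4 z [13.6 20.5 21.4 22.3 22.9]
60 16 y -14.8 8.9 z [18.1 20.5 21.3 21.8 22.8]
```

View pics/scrop.png

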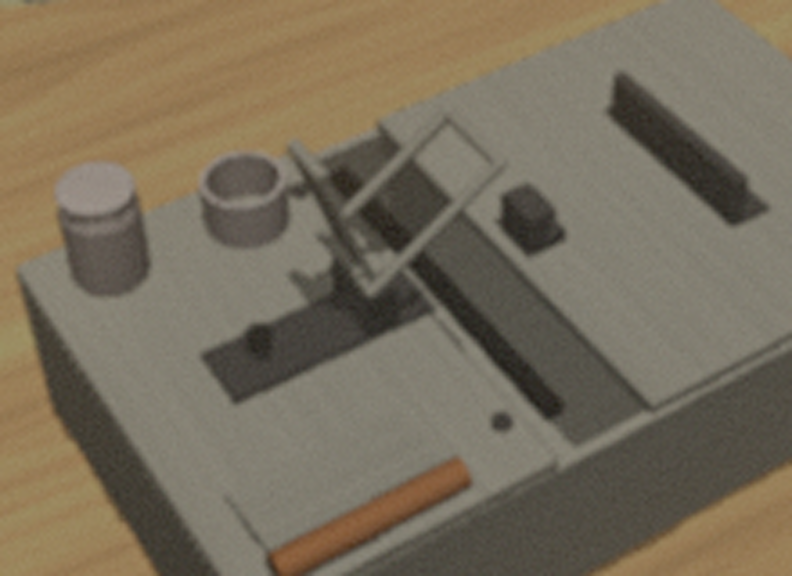

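The scene crop shows the lever near upright at about crop (345,215), leaning back, with the loop raised towards the keeper at (530,220). The geometry agrees with the task text: pull to keeper is 85 mm, and the lever is at about 70°. Next I'll fit the latch and plan the first move.

```bash
cat >> h.py <<'E'
YAW=91.85; y_=np.deg2rad(YAW); EX=np.array([np.cos(y_),np.sin(y_),0]); EY=np.array([-EX[1],EX[0],0]); 
C=np.array([577.7,-6.2,114.6])   # bin origin (xy) at deck height
def b2w(x,y,z): return C+x*EX+y*EY+np.array([0,0,z])
def w2b(p): d=np.asarray(p)-C; return np.array([d@EX,d@EY,d[2]])
def rel(p,yaw=YAW,roll=180,pitch=0):
    s=state(); R0=R.from_euler('xyz',s['tcp_rot'],degrees=True); R1=R.from_euler('xyz',[roll,pitch,yaw],degrees=True)
    return (R0.inv().apply(np.array(p)-s['ee_pos'])/10).round(2), (R0.inv()*R1).as_rotvec(degrees=True).round(1)
def st():
    s=state(); print('t',round(s['time_s'],2),'bin',w2b(s['ee_pos']).round(1),'rot',np.round(s['tcp_rot'],1),'F bin',np.round([np.dot(s['contact_force'],EX),np.dot(s['contact_force'],EY),s['contact_force'][2]],1),'w',round(s['grip_width'],1))
E
python3 - <<'E'
from h import *
from scipy.optimize import least_squares
for tag,dz in [('top0',0.9),('scene0',-1.5)]:
    im,P,K,T=load(tag);F=P.reshape(-1,3);F=F[~np.isnan(F[:,0])]
    B=np.stack([(F-C)@EX,(F-C)@EY,F[:,2]-C[2]-dz],-1)
    k=(B[:,2]>8)&(abs(B[:,1])<28)&(B[:,0]>-75)&(B[:,0]<45);B=B[k]
    bar=B[(abs(B[:,1])<15)&(B[:,0]>10)]; side=B[(abs(B[:,1])>17)&(B[:,0]>-25)&(B[:,0]<18)]
    lev=B[(abs(B[:,1])<12)&(B[:,2]>45)&(B[:,2]<95)&(B[:,0]<-38)]
    print(tag,'bar',bar.mean(0).round(1),bar.max(0).round(1),'side fit',np.polyfit(side[:,0],side[:,2],1),'lever fit x(z)',np.polyfit(lev[:,2],lev[:,0],1), 'latch y',B[:,1].min(),B[:,1].max())
print(rel(b2w(175,0,115)),rel(b2w(175,0,9)))
E
```

```text
top0 bar [25.6 -0.1 80.2] [28.4 14.9 83.7] side fit [ 0.61507958 64.96945376] lever fit x(z) [ -0.30237556 -24.51189617] latch y -23.732742372897558 24.45989246915425
scene0 bar [22.9 -1.  80. ] [26.7 14.9 82.9] side fit [ 0.62771092 65.24139095] lever fit x(z) [ -0.30379106 -30.04113216] latch y -26.144481712329384 22.658554684404052
(array([-44.14, -24.85,   0.13]), array([-0.1,  0. , 62.3])) (array([-44.14, -24.83,  10.73]), array([-0.1,  0. , 62.3]))
```

```bash
python3 -m handwheel '[[-2,-1,0,0,0,5,1],[-6,-3.4,0,0,0,13,1],[-10,-5.6,0,0,0,22,1],[-14,-7.9,0,0,0,31,1],[-18,-10.1,0,0,0,40,1],[-22,-12.4,0,0,0,49,1],[-26,-14.6,0,0,0,57,1],[-30,-16.9,0,0,0,62.3,1],[-34,-19.1,0,0,0,62.3,1],[-38,-21.4,0,0,0,62.3,1],[-41,-23.1,0,0,0,62.3,1],[-43.2,-24.3,1,0,0,62.3,1],[-44.1,-24.8,3.5,0,0,62.3,1],[-44.1,-24.8,6.5,0,0,62.3,1],[-44.1,-24.8,9,0,0,62.3,1],[-44.1,-24.8,10,0,0,62.3,1],[-44.1,-24.8,10,0,0,62.3,1]]' 20; python3 -c "
from h import *
st();im,P,K,T=[0]*4
grab('wrist','w1');grab('top','t1')
a=cv2.imread('pics/w1.png');b=cv2.imread('pics/t1.png')[110:320,100:420]
cv2.imwrite('pics/v1.png',np.vstack([cv2.resize(a,(400,300)),cv2.resize(b,(400,262))]))"
```

```text
time_s: 2.28
ee_pos: [571.8, 169.6, 130.9]
tcp_rot: [-179.9, 0.0, 91.9]
contact_force: [-0.1, 0.2, 0.5]
grip_width: 0.3
t 2.27 bin [175.9   0.2  16.3] rot [-179.9    0.    91.9] F bin [0.2 0.1 0.5] w 0.3
```

View pics/v1.png

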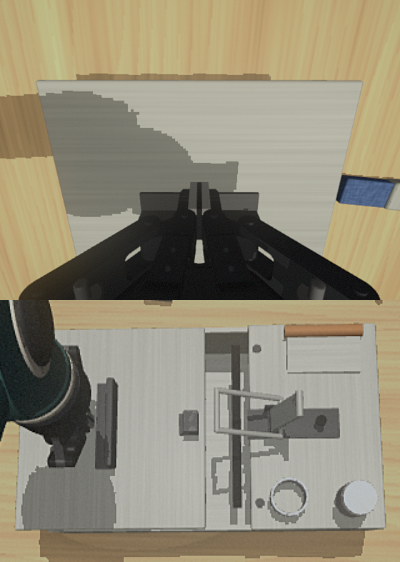

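The wrist view shows the shut fingers at (200,190), just on the +x side of the pull. The top view shows nothing disturbed. Next I'll push the lid.

```bash
python3 -m handwheel '[[-0.6,0,0,0,0,0,1],[-1,0,0,0,0,0,1],[-1.3,0,0,0,0,0,1],[-1.6,0,0,0,0,0,1],[-1.9,0,0,0,0,0,1],[-2.2,0,0,0,0,0,1],[-2.5,0,0,0,0,0,1],[-2.8,0,0,0,0,0,1],[-3.1,0,0,0,0,0,1],[-3.4,0,0,0,0,0,1],[-3.6,0,0,0,0,0,1],[-3.7,0,0,0,0,0,1]]'; python3 -c "
from h import *
st()"; python3 -m handwheel '[[-0.1,0,0,0,0,0,1],[-0.2,0,0,0,0,0,1],[-0.2,0,0,0,0,0,1]]'; python3 -c "
from h import *
st()"
```

```text
time_s: 3.88
ee_pos: [573.4, 132.5, 131.3]
tcp_rot: [180.0, 0.0, 91.9]
contact_force: [0.2, 2.3, 1.1]
grip_width: 0.4
t 3.88 bin [138.7  -0.2  16.7] rot [180.    0.   91.9] F bin [ 2.3 -0.2  1.1] w 0.4
time_s: 4.25
ee_pos: [573.4, 130.5, 131.3]
tcp_rot: [180.0, 0.0, 91.9]
contact_force: [0.9, 0.9, 0.6]
grip_width: -0.0
t 4.25 bin [ 1.368e+02 -1.000e-01  1.670e+01] rot [180.    0.   91.9] F bin [ 0.8 -0.9  0.6] w -0.0
```

```bash
python3 -m handwheel '[[-0.1,0,0,0,0,0,1],[-0.2,0,0,0,0,0,1],[-0.3,0,0,0,0,0,1]]' | grep -E "pos|force"; python3 -m handwheel '[[-0.1,0,0,0,0,0,1],[-0.1,0,0,0,0,0,1]]'| grep -E "pos|force"; python3 -m handwheel '[[-0.1,0,0,0,0,0,1],[-0.1,0,0,0,0,0,1]]'| grep -E "pos|force"; python3 -m handwheel '[[-0.1,0,0,0,0,0,1],[-0.1,0,0,0,0,0,1]]'| grep -E "pos|force"
```

```text
ee_pos: [573.4, 127.6, 131.2]
contact_force: [0.6, 1.6, 0.4]
ee_pos: [573.5, 126.4, 131.2]
contact_force: [1.0, 1.2, 0.6]
ee_pos: [573.5, 125.5, 131.2]
contact_force: [0.6, 1.0, 0.3]
ee_pos: [573.6, 124.7, 131.2]
contact_force: [0.5, 2.5, -0.7]
```

```bash
for i in 1 2; do :; done; python3 -m handwheel '[[-0.1,0,0,0,0,0,1],[-0.1,0,0,0,0,0,1]]'| grep -E "pos|force"; python3 -c "
from h import *
im,d,p=grab('top','t2');st()
im,P,K,T=load('t2');F=P.reshape(-1,3);F=F[~np.isnan(F[:,0])];F=F[(F[:,0]>515)&(F[:,0]<632)&(F[:,1]>-200)&(F[:,1]<260)]
B=np.stack([(F-C)@EX,(F-C)@EY,F[:,2]-C[2]],-1)
k=B[(B[:,2]>17)&(B[:,2]<28)&(abs(B[:,1])<11)&(B[:,0]>5)&(B[:,0]<75)];print('keeper x',np.percentile(k[:,0],[2,50,98]))
k=B[(B[:,2]>26)&(B[:,2]<33)&(abs(B[:,1])>20)&(abs(B[:,1])<48)&(B[:,0]>95)&(B[:,0]<160)];print('pull x',np.percentile(k[:,0],[2,50,98]),len(k))
"
```

```text
ee_pos: [573.5, 124.4, 131.2]
contact_force: [1.1, 4.9, -1.8]
t 5.67 bin [130.7  -0.   16.7] rot [180.   -0.   91.9] F bin [ 5.1 -0.6 -1.1] w -0.0
keeper x [17.84432267 22.0815177  33.29705831]
pull x [111.31469004 113.92167073 119.42195638] 148
```

The seal contact shows as the force rises from 2.5 to 4.9 N. The lid is at the seal, with the keeper at about x = 30.5. Next I'll swing the lever up from behind.

```bash
python3 -m handwheel '[[0.5,0,0,0,0,0,1],[1,0,-1,0,0,0,1],[1,0,-4,0,0,0,1],[1,0,-8,0,0,0,1],[1,0,-11.5,0,0,0,1],[-2,0,-12,0,0,0,1],[-6,0,-12,0,0,0,1],[-11,0,-12,0,0,0,1],[-16,0,-12,0,0,0,1],[-20,0,-12,0,0,0,1],[-21.7,0,-11.5,0,0,0,1],[-21.7,0,-9,0,0,0,1],[-21.7,0,-7.3,0,0,0,1],[-21.7,0,-7,0,0,0,1],[-21.7,0,-7,0,0,0,1]]' >/dev/null; python3 -c "
from h import *
st()"; python3 -m handwheel '[[0.4,0,0,0,0,0,1],[0.8,0,0,0,0,0,1],[1.2,0,0,0,0,0,1],[1.6,0,0,0,0,0,1],[1.9,0,0,0,0,0,1],[2.2,0,0,0,0,0,1]]'; python3 -c "
from h import *
st()
grab('wrist','w3');grab('top','t3')
a=cv2.imread('pics/w3.png');b=cv2.imread('pics/t3.png')[110:320,100:420]
cv2.imwrite('pics/v3.png',np.vstack([cv2.resize(a,(400,300)),cv2.resize(b,(400,262))]))"
```

```text
t 7.55 bin [-86.4  -0.5  86.8] rot [180.    0.   91.9] F bin [-1.1  1.3  0.6] w 0.0
time_s: 8.3
ee_pos: [580.0, -71.3, 201.4]
tcp_rot: [180.0, 0.0, 91.8]
contact_force: [0.4, -1.0, 0.4]
grip_width: -0.2
t 8.3 bin [-65.2  -0.2  86.8] rot [180.    0.   91.8] F bin [-1.  -0.4  0.4] w -0.2
```

View pics/v3.png

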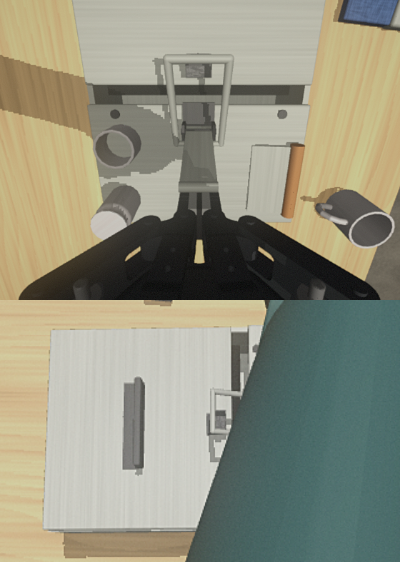

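The wrist view shows the fingertips touching the back of the lever. The loop is centred, with its end bar at (200,60) just above the keeper at (197,72). The top view shows the lid against the seal. Next I'll tip the lever gently past upright.

```bash
python3 -m handwheel '[[0.2,0,0,0,0,0,1],[0.4,0,0,0,0,0,1],[0.7,0,0,0,0,0,1],[1,0,0,0,0,0,1],[1.3,0,0,0,0,0,1],[1.6,0,0,0,0,0,1],[1.9,0,0,0,0,0,1],[2.2,0,0,0,0,0,1],[2.5,0,0,0,0,0,1],[2.8,0,0,0,0,0,1],[3,0,0,0,0,0,1],[3.2,0,0,0,0,0,1],[3.2,0,0,0,0,0,1]]'; python3 -c "
from h import *
st()
grab('wrist','w4');grab('top','t4')
im,P,K,T=load('w4');F=P[:290].reshape(-1,3);F=F[~np.isnan(F[:,0])]
B=np.stack([(F-C)@EX,(F-C)@EY,F[:,2]-C[2]],-1)
b=B[(abs(B[:,1])<14)&(B[:,0]>30)&(B[:,0]<60)&(B[:,2]>28)];print('bar',len(b),b.mean(0),b.min(0),b.max(0))
k=B[(abs(B[:,1])<12)&(B[:,0]>10)&(B[:,0]<60)&(B[:,2]>18)&(B[:,2]<28)];print('keep',len(k),np.percentile(k,[2,98],axis=0))
s=B[(abs(abs(B[:,1])-21)<4)&(B[:,0]>-20)&(B[:,0]<40)&(B[:,2]>20)];print('side',np.polyfit(s[:,0],s[:,2],1),np.percentile(s[:,1],[2,98]))
print(np.percentile(B[(B[:,0]>50)&(abs(B[:,1])<70)&(B[:,2]>-20)],50,axis=0))
"
```

```text
time_s: 10.02
ee_pos: [578.9, -38.9, 201.3]
tcp_rot: [-180.0, -0.0, 91.9]
contact_force: [-1.1, -0.8, -0.7]
grip_width: -0.2
t 10.03 bin [-32.7  -0.1  86.7] rot [-180.    -0.    91.9] F bin [-0.8  1.1 -0.7] w -0.2
bar 525 [4.66136843e+01 3.29735260e-02 4.75351961e+01] [ 43.71680737 -13.83067078  44.61689669] [49.38585542 13.92182686 50.16501658]
keep 871 [[ 18.6103888  -11.69199505  19.47670762]
 [ 34.31602608  11.34443568  25.55892354]]
side [ 0.08743889 43.53172713] [-23.68568922  23.46984648]
[87.31172508 -0.11343232  0.20112135]
```

```bash
python3 -m handwheel '[[-0.6,0,0,0,0,0,1],[-0.6,0,-2,0,0,0,0.22],[-0.6,0,-4.8,0,0,0,0.22],[2,0,-5,0,0,0,0.22],[5,0,-5,0,0,0,0.22],[7.1,0,-4.5,0,0,0,0.22],[7.3,0,-2,0,0,0,0.22],[7.3,0,0.5,0,0,0,0.22],[7.3,0,2.3,0,0,0,0.22],[7.3,0,2.7,0,0,0,0.22],[7.3,0,2.7,0,0,0,0.22]]' >/dev/null; cat > m.py <<'E'
from h import *
import sys
st()
tag=sys.argv[1]; grab('wrist',tag)
im,P,K,T=load(tag);F=P.reshape(-1,3);v=np.mgrid[:420,:560][0].ravel()
ok=~np.isnan(F[:,0]);F=F[ok]
B=np.stack([(F-C)@EX,(F-C)@EY,F[:,2]-C[2]],-1)
np.save('B.npy',B)
b=B[(abs(B[:,1])<12)&(B[:,0]>36)&(B[:,0]<60)&(B[:,2]>9)];print('bar',len(b),np.percentile(b,[2,50,98],axis=0).round(1).tolist() if len(b) else '')
s=B[(abs(abs(B[:,1])-21)<4)&(B[:,0]>-25)&(B[:,0]<22)&(B[:,2]>12)&(B[:,2]<55)];print('side',len(s),np.polyfit(s[:,0],s[:,2],1) if len(s)>20 else '')
E
python3 m.py w5
```

```text
t 11.5 bin [39.7 -0.4 59.9] rot [180.    0.   91.8] F bin [ 0.1 -0.4  0.3] w 33.4
bar 5671 [[46.9, -11.5, 46.9], [51.2, 0.4, 143.8], [59.7, 11.6, 155.7]]
side 686 [ 0.07876786 43.51362343]
```

View pics/w5.png

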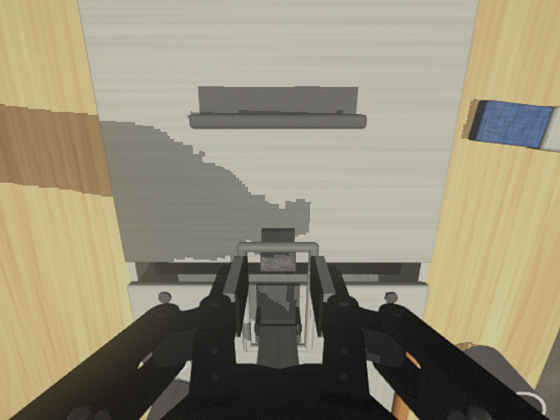

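The wrist view shows the two fingertips at (235,290) and (320,290), straddling the loop's side bars symmetrically. The end bar is at (278,246) and the keeper is just below it. Next I'll press the loop down.

```bash
python3 -m handwheel '[[0,0,0.4,0,0,0,0.22],[0,0,0.8,0,0,0,0.22],[0,0,1.2,0,0,0,0.22],[0,0,1.5,0,0,0,0.22],[0,0,1.8,0,0,0,0.22],[0,0,2.1,0,0,0,0.22],[0,0,2.4,0,0,0,0.22],[0,0,2.7,0,0,0,0.22],[0,0,3,0,0,0,0.22],[0,0,3,0,0,0,0.22]]' >/dev/null; python3 m.py w6; python3 -c "
from h import *
B=np.load('B.npy')
b=B[(abs(B[:,1])<8)&(B[:,0]>37)&(B[:,0]<56)&(B[:,2]>9)&(B[:,2]<60)];print(len(b),np.percentile(b,[2,50,98],axis=0).round(1).tolist())"
```

```text
t 12.8 bin [39.9  0.1 29.4] rot [-180.     0.    91.9] F bin [-0.3 -0.4  0.6] w 33.4
bar 5649 [[45.8, -11.6, 26.1], [51.4, 0.3, 113.0], [59.7, 11.6, 124.8]]
side 819 [-0.18244467 34.92546543]
323 [[44.3, -7.8, 23.7], [47.4, -0.2, 27.1], [49.1, 7.5, 28.6]]
```

```bash
python3 -m handwheel '[[0,0,0.3,0,0,0,0.22],[0,0,0.6,0,0,0,0.22],[0,0,0.8,0,0,0,0.22],[0,0,1,0,0,0,0.22],[0,0,1,0,0,0,0.22]]' >/dev/null; python3 m.py w7; python3 -c "
from h import *
B=np.load('B.npy')
b=B[(abs(B[:,1])<8)&(B[:,0]>37)&(B[:,0]<56)&(B[:,2]>9)&(B[:,2]<60)];print(len(b),np.percentile(b,[2,50,98],axis=0).round(1).tolist())"
python3 -m handwheel '[[0,0,-0.5,0,0,0,0.22],[1,0,-1,0,0,0,0.22],[2.3,0,-1,0,0,0,0.22],[2.3,0,0,0,0,0,0.22],[2.3,0,1,0,0,0,0.22],[2.3,0,1.2,0,0,0,0.22],[2.3,0,1.2,0,0,0,0.22]]' >/dev/null; python3 m.py w8;  python3 -c "
from h import *
B=np.load('B.npy')
b=B[(abs(B[:,1])<8)&(B[:,0]>35)&(B[:,0]<56)&(B[:,2]>9)&(B[:,2]<60)];print(len(b),np.percentile(b,[2,50,98],axis=0).round(1).tolist() if len(b) else 0)"
```

```text
t 13.47 bin [40.  -0.  19.5] rot [-180.     0.    91.9] F bin [0.2 0.2 0.4] w 33.5
bar 5632 [[42.8, -11.6, 15.2], [51.4, 0.3, 103.0], [59.8, 11.6, 114.7]]
side 774 [-0.34889472 30.01895143]
319 [[41.0, -7.9, 13.3], [44.5, -0.2, 16.1], [46.5, 7.5, 17.6]]
t 14.4 bin [62.5  0.1  7.2] rot [-180.     0.    91.8] F bin [0.4 0.1 0.9] w 33.4
bar 537 [[41.1, -11.5, 12.7], [44.9, -0.1, 16.0], [46.6, 11.6, 17.5]]
side 229 [-0.13780698 26.56764856]
394 [[35.1, -7.6, 12.9], [44.6, 0.4, 16.1], [46.5, 7.9, 23.5]]
```

```bash
python3 -m handwheel '[[-0.2,0,0,0,0,0,0.22],[-0.4,0,0,0,0,0,0.22],[-0.6,0,0,0,0,0,0.22],[-0.8,0,0,0,0,0,0.22],[-1,0,0,0,0,0,0.22],[-1.2,0,0,0,0,0,0.22],[-1.4,0,0,0,0,0,0.22],[-1.4,0,0,0,0,0,0.22]]' >/dev/null; python3 m.py w9;  python3 -c "
from h import *
B=np.load('B.npy')
b=B[(abs(B[:,1])<17)&(abs(B[:,1])>13)&(B[:,0]>20)&(B[:,0]<56)&(B[:,2]>6)&(B[:,2]<60)];print(len(b),np.percentile(b,[2,50,98],axis=0).round(1).tolist() if len(b) else 0)
cv2.imwrite('pics/v9.png',cv2.resize(cv2.imread('pics/w9.png')[180:340,170:390],None,fx=3,fy=3))"
```

```text
t 15.45 bin [50.6 -0.1  7.6] rot [-1.80e+02 -1.00e-01  9.19e+01] F bin [ 5.6 -0.8 -1.1] w 33.1
bar 493 [[36.3, -11.5, 12.3], [39.2, 0.2, 15.7], [59.6, 11.6, 79.3]]
side 592 [-0.31998197 27.69452077]
551 [[35.4, -16.5, 11.2], [44.7, 16.0, 25.8], [55.8, 16.9, 46.8]]
```

View pics/v9.png

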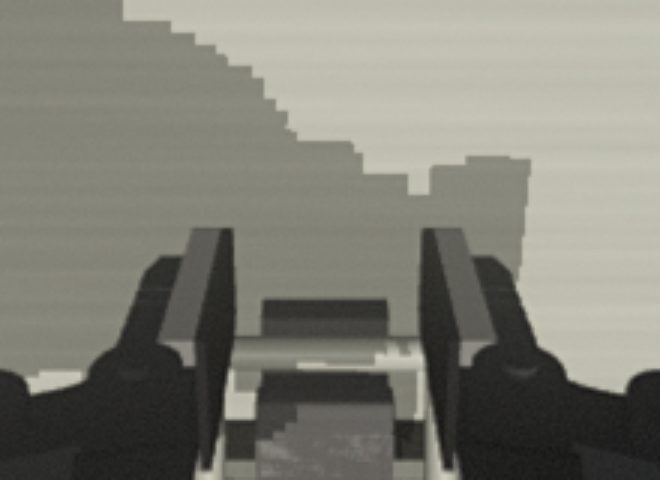

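The crop shows the end bar at (330,350) lying low between the ledge at (325,315) and the lip at (325,385). It is below the lip's height and about to slip under it. I'll carry on gently.

```bash
python3 -m handwheel '[[-0.1,0,0,0,0,0,0.22],[-0.2,0,0,0,0,0,0.22],[-0.3,0,0,0,0,0,0.22]]' |grep force; python3 m.py w10; python3 -m handwheel '[[-0.1,0,0,0,0,0,0.22],[-0.2,0,0,0,0,0,0.22],[-0.2,0,0,0,0,0,0.22]]' |grep force; python3 m.py w11
```

```text
contact_force: [0.4, 5.6, -1.8]
t 15.88 bin [47.5 -0.1  7.6] rot [-1.80e+02 -1.00e-01  9.19e+01] F bin [ 5.6 -0.6 -1.8] w 33.1
bar 4480 [[36.7, -11.1, 14.0], [58.8, -0.6, 90.4], [59.8, 10.4, 98.3]]
side 637 [-0.30593619 26.05788454]
contact_force: [0.4, 5.9, -1.7]
t 16.3 bin [45.5 -0.1  7.6] rot [-1.80e+02 -1.00e-01  9.19e+01] F bin [ 5.9 -0.6 -1.7] w 33.2
bar 4352 [[55.3, -11.1, 81.3], [56.8, -0.6, 90.9], [58.0, 10.2, 98.3]]
side 659 [-0.29088084 24.77513655]
```

```bash
python3 -m handwheel '[[-0.1,0,0,0,0,0,0.22],[-0.1,0,0,0,0,0,0.22]]' |grep force; python3 m.py w12; python3 -c "
import cv2
cv2.imwrite('pics/v12.png',cv2.resize(cv2.imread('pics/w12.png')[190:350,170:390],None,fx=3,fy=3))"
```

```text
contact_force: [0.6, 6.8, -1.4]
t 16.6 bin [44.8 -0.1  7.6] rot [-1.80e+02 -1.00e-01  9.19e+01] F bin [ 6.8 -0.8 -1.4] w 33.1
bar 4346 [[54.6, -11.1, 81.3], [56.1, -0.6, 91.0], [57.3, 10.2, 98.3]]
side 666 [-0.2990924  24.43926236]
```

View pics/v12.png

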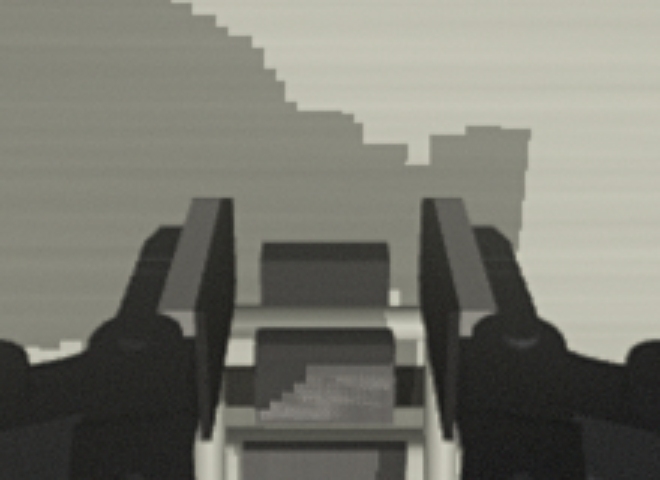

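The crop shows the end bar at (320,315), now partly hidden by the lip's edge at (325,330), so it is under the lip. The force is just starting to rise, which means it has reached the post. Next I'll back off and bring the shut fingers to the lever's front face.

```bash
python3 -m handwheel '[[0.3,0,0,0,0,0,0.22],[0.6,0,0,0,0,0,0.22],[0.8,0,-1,0,0,0,0.22],[0.8,0,-4,0,0,0,0.22],[0.8,0,-8,0,0,0,1],[0.8,0,-11.5,0,0,0,1],[-2,0,-12.7,0,0,0,1],[-6,0,-12.7,0,0,0,1],[-8.5,0,-12.2,0,0,0,1],[-9,0,-11,0,0,0,1],[-9,0,-10.2,0,0,0,1],[-9,0,-10.2,0,0,0,1]]' >/dev/null; python3 m.py w13; python3 -c "
from h import *
im,P,K,T=load('w13');F=P.reshape(-1,3);F=F[~np.isnan(F[:,0])]
B=np.stack([(F-C)@EX,(F-C)@EY,F[:,2]-C[2]],-1)
l=B[(abs(B[:,1])<10)&(B[:,0]<-42)&(B[:,0]>-90)&(B[:,2]>45)&(B[:,2]<100)];print(len(l),np.polyfit(l[:,2],l[:,0],1) if len(l)>30 else '',np.percentile(l,[2,98],axis=0))
b=B[(abs(B[:,1])<18)&(abs(B[:,1])>14)&(B[:,0]>20)&(B[:,0]<56)&(B[:,2]>6)&(B[:,2]<40)];print('bar',len(b),np.percentile(b,[2,50,98],axis=0).round(1).tolist())
a=cv2.imread('pics/w13.png'); cv2.imwrite('pics/v13.png',a)"
```

```text
t 18.15 bin [-45.4   0.3 108.6] rot [-179.9   -0.    92. ] F bin [0.2 0.2 0.5] w -0.2
bar 0 
side 990 [-0.26818448 24.17440991]
858 [ -0.55788594 -19.08598978] [[-58.94061853  -9.81023045  45.39695588]
 [-44.15201965   9.73235546  71.5859557 ]]
bar 80 [[28.6, -17.6, 13.3], [31.3, -0.1, 15.4], [33.8, 17.4, 17.1]]
```

View pics/v13.png

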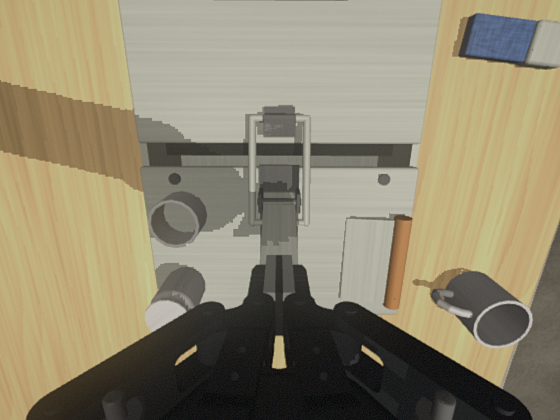

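The wrist view shows the end bar at (278,120), hidden under the keeper, with the loop's sides at (252,170) and (307,170) and the lever running down to the fingers. The bar is caught at x = 31. Next I'll swing the lever over along its arc.

```bash
python3 -m handwheel '[[-0.5,0,1.2,0,0,0,1],[-1,0,1.7,0,0,0,1],[-1.3,0,1.9,0,0,0,1],[-1.7,0,2.1,0,0,0,1],[-2,0,2.3,0,0,0,1],[-2.4,0,2.6,0,0,0,1],[-2.8,0,2.9,0,0,0,1],[-3.2,0,3.1,0,0,0,1],[-3.5,0,3.4,0,0,0,1],[-3.8,0,3.8,0,0,0,1],[-4.1,0,4.1,0,0,0,1],[-4.1,0,4.1,0,0,0,1]]'; python3 m.py w14; python3 -c "
from h import *
B=np.load('B.npy')
l=B[(abs(B[:,1])<10)&(B[:,0]<-42)&(B[:,0]>-90)&(B[:,2]>24)&(B[:,2]<75)];print(len(l),np.degrees(np.arctan(-np.polyfit(l[:,0],l[:,2],1))),np.percentile(l,[2,98],axis=0))
b=B[(abs(B[:,1])<18)&(abs(B[:,1])>14)&(B[:,0]>20)&(B[:,0]<56)&(B[:,2]>6)&(B[:,2]<40)];print('bar',len(b),np.percentile(b,[2,50,98],axis=0).round(1).tolist())
k=B[(abs(B[:,1])<12)&(B[:,0]>10)&(B[:,0]<60)&(B[:,2]>18)&(B[:,2]<28)];print('keep',np.percentile(k,[2,98],axis=0))"
```

```text
time_s: 19.7
ee_pos: [580.7, -95.0, 183.1]
tcp_rot: [-180.0, 0.1, 91.8]
contact_force: [0.5, 0.3, -0.5]
grip_width: 0.0
t 19.7 bin [-88.8  -0.1  68.5] rot [-1.80e+02  1.00e-01  9.18e+01] F bin [ 0.3 -0.6 -0.5] w 0.0
bar 0 
side 1659 [-0.15338616 21.97666995]
2959 [37.03518645 70.63228482] [[-85.78380847  -9.5839722   29.82521055]
 [-43.05679897   9.57407097  63.6530716 ]]
bar 156 [[24.9, -17.8, 15.5], [27.2, 14.1, 17.7], [30.1, 17.8, 19.1]]
keep [[ 15.13105928 -11.51964549  21.98619552]
 [ 30.70422855  11.43796403  25.51936665]]
```

```bash
python3 -m handwheel '[[-0.3,0,0.4,0,0,0,1],[-0.4,0,0.8,0,0,0,1],[-0.5,0,1.2,0,0,0,1],[-0.7,0,1.6,0,0,0,1],[-0.9,0,2,0,0,0,1]]'|grep force; python3 -m handwheel '[[-0.1,0,0.4,0,0,0,1],[-0.2,0,0.8,0,0,0,1],[-0.3,0,1.1,0,0,0,1],[-0.4,0,1.4,0,0,0,1]]'|grep force;python3 -m handwheel '[[0,0,0.3,0,0,0,1],[-0.1,0,0.6,0,0,0,1],[-0.1,0,0.6,0,0,0,1]]'; python3 m.py w15
```

```text
contact_force: [1.0, -0.8, 1.9]
contact_force: [0.3, -0.1, 0.0]
time_s: 21.25
ee_pos: [580.8, -108.1, 142.9]
tcp_rot: [-180.0, -0.0, 91.9]
contact_force: [-0.0, 0.0, -0.1]
grip_width: -0.1
t 21.25 bin [-102.     0.2   28.3] rot [-180.    -0.    91.9] F bin [ 0.   0.  -0.1] w -0.1
bar 0 
side 2808 [-0.02371245 18.19540895]
```

```bash
python3 -m handwheel '[[0,0,0.2,0,0,0,1],[0,0,0.4,0,0,0,1],[0,0,0.4,0,0,0,1]]'|grep -E "pos|force"; python3 -m handwheel '[[0,0,0.1,0,0,0,1],[0,0,0.1,0,0,0,1]]'|grep -E "pos|force";python3 -m handwheel '[[0,0,0.1,0,0,0,1],[0,0,0.1,0,0,0,1]]'|grep -E "pos|force"; python3 m.py w16; python3 -c "
from h import *
B=np.load('B.npy')
l=B[(abs(B[:,1])<10)&(B[:,0]<-50)&(B[:,0]>-90)&(B[:,2]>12)&(B[:,2]<60)];print(len(l),np.degrees(np.arctan(-np.polyfit(l[:,0],l[:,2],1))),np.percentile(l,[2,50,98],axis=0))"
```

```text
ee_pos: [581.0, -108.1, 139.1]
contact_force: [-0.0, 0.3, 0.4]
ee_pos: [581.1, -108.1, 138.2]
contact_force: [-0.9, 0.1, -0.3]
ee_pos: [581.3, -108.2, 137.8]
contact_force: [-1.7, 1.5, 3.7]
t 22.18 bin [-102.    -0.3   23.2] rot [180.   -0.   91.9] F bin [1.5 1.6 3.7] w 0.2
bar 0 
side 2995 [-6.80129910e-03  1.76669621e+01]
2922 [  3.04884388 -87.03376048] [[-8.94461601e+01 -9.57074583e+00  2.14355924e+01]
 [-6.89850591e+01  6.77625344e-03  2.27868462e+01]
 [-5.07254465e+01  9.55291340e+00  2.41057571e+01]]
```

```bash
python3 -m handwheel '[[0,0,0.05,0,0,0,1],[0,0,0.05,0,0,0,1]]'|grep -E "pos|force"; python3 -m handwheel '[[0,0,0.05,0,0,0,1],[0,0,0.05,0,0,0,1]]'|grep -E "pos|force"
```

```text
ee_pos: [581.3, -108.2, 137.7]
contact_force: [-2.3, 0.4, 8.0]
ee_pos: [581.3, -108.2, 137.6]
contact_force: [-3.8, 1.9, 10.8]
```

It is firm on the stop at 10.8 N. I'll let go, withdraw and check.

```bash
python3 -m handwheel '[[0,0,-0.2,0,0,0,1],[0,0,-1.5,0,0,0,1],[0,0,-5,0,0,0,1],[0,0,-9,0,0,0,1],[0,0,-13,0,0,0,1],[-3,0,-16,0,0,0,1],[-5,0,-18,0,0,0,1],[-5,0,-18,0,0,0,1],[-5,0,-18,0,0,0,1]]'|grep -E "pos|force"; python3 m.py w17; python3 -c "
from h import *
B=np.load('B.npy')
l=B[(abs(B[:,1])<10)&(B[:,0]<-50)&(B[:,0]>-115)&(B[:,2]>12)&(B[:,2]<60)];print(len(l),np.degrees(np.arctan(-np.polyfit(l[:,0],l[:,2],1))),np.percentile(l,[2,50,98],axis=0).round(1).tolist())
k=B[(abs(B[:,1])<12)&(B[:,0]>5)&(B[:,0]<60)&(B[:,2]>20)&(B[:,2]<28)];print('keep',np.percentile(k,[2,98],axis=0).round(1).tolist())
b=B[(abs(B[:,1])<18)&(abs(B[:,1])>14)&(B[:,0]>15)&(B[:,0]<50)&(B[:,2]>9)&(B[:,2]<40)];print('bar',len(b),np.percentile(b,[2,50,98],axis=0).round(1).tolist())
p=B[(abs(B[:,1])<45)&(B[:,0]>90)&(B[:,0]<140)&(B[:,2]>27)&(B[:,2]<34)];print('pull',len(p),np.percentile(p,[2,50,98],axis=0).round(1).tolist() if len(p) else '')"
```

```text
ee_pos: [582.4, -156.8, 315.3]
contact_force: [-0.1, 0.1, -1.1]
t 23.85 bin [-1.507e+02  1.000e-01  2.007e+02] rot [-1.799e+02 -1.000e-01  9.190e+01] F bin [ 0.1  0.1 -1.1] w -0.1
bar 0 
side 668 [-6.59026496e-03  1.76692185e+01]
1248 [  0.97654506 -87.3457463 ] [[-113.4, -9.7, 21.2], [-80.6, -0.3, 23.0], [-51.5, 9.2, 24.6]]
keep [[13.6, -11.3, 20.8], [27.9, 11.9, 25.8]]
bar 71 [[23.0, -17.9, 14.8], [25.2, -14.2, 17.3], [28.5, 17.8, 19.3]]
pull 0
```

View pics/w17.png

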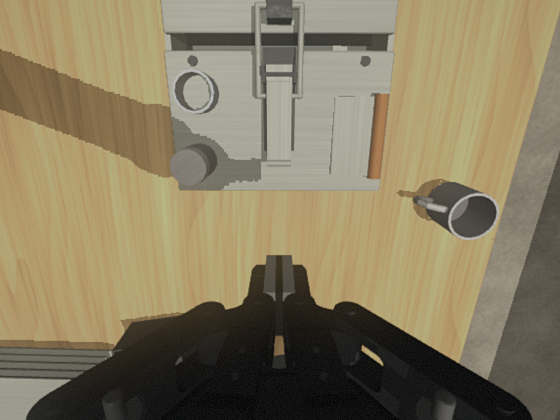

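The view shows the lever lying flat at (280,125), the loop's bar under the keeper at (280,8), the lid drawn in, and the tin, cutter and scraper where they were. Nothing is being touched. I'll hand in.

```bash
python3 -c "
from plant import close_job
print(close_job())"
```

```text
the job is handed in; nothing more can be done
None
```

The bin is latched: the lid is drawn tight against its seal, the loop is caught under the keeper's lip, and the lever lies flat on its stop. I handed the job in at about 24 s; no verdict was reported.

**What I did**
- **Lid:** I pushed it by its pull until the seal resisted, at about 5 N.
- **Loop:** I tipped the lever past upright and pressed the loop down on the +x side of the lip. I then pushed its end bar back under the lip, which took 5.6 to 6.8 N.
- **Lever:** I swung it over with 2 N or less showing, then pressed it onto its stop with a brief 10.8 N push and withdrew.

**Last checks, with the robot clear (about 200 mm above the deck)**
- **Lever:** it measured about 1° from level.
- **End bar and keeper:** the bar is at about 25 mm along the bin and the keeper lip's edge at about 28 mm. That is within 1 mm of the closed position I expected.
- **Bystanders:** by eye in the last picture, the tin, cutter and scraper stood where they had been; I did not re-measure them.

**Checks that failed or disagreed**
- The pull was out of view in the last picture, so I confirmed the lid's position from the keeper and end bar only.
- The lever read about 3° while the fingers were close to it and about 1° in the last view. Both fit the stop's range of -0.06 to 0.06 rad.
- The force reading wanders by about 1 N, so the lightest contacts were judged mainly by camera.

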